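Lock the paper-tape roll's shaft with its spring clip

TASK

Push the roll stand's shaft in by its knob until it is fully home and its groove comes out on the far side. Then take the hairpin spring clip from its rack and press it down over the shaft in that groove until it snaps past the shaft and sits fully home, and let go. Feel for the snap: the roll is sprung and sinks under the push, and it must not be rammed down onto its stops; leave the jar, the tape coil and the carton where they are.

Things in the scene. Friction and masses are not known exactly. Their poses are not given: they have to be found in the camera images.
- stand: Grey steel roll stand, fixed. Base 130 x 120 x 10 mm, origin under its centre, z up. Two slotted cheeks (60 mm along x, 112 mm high) at y = +-36 to +-50 mm carry a coil of kraft paper tape, 90 mm in diameter, 56 mm wide, on a level steel shaft (24 mm in diameter) along the stand's y at x = 0, z = 90 mm. Black knob at the shaft's -y end, groove for the clip near its +y end.
- shaft (a joint): How far the shaft is pushed in along the stand's +y, in m: 0 = pulled out, 0.040 = fully home at a hard stop. About 2.5 N of friction; it stays where it is left. At 0.040 the groove's middle is 32 mm outside the +y cheek's outer face; at 0 the groove is hidden in the cheek.
- saddle (a joint): How far the sprung bearings, with roll and shaft, are pressed down, in m: 0 = up (at rest), 0.032 = on the hard stops. Springs: about 0.7 N per mm on top of a preload of 1 to 3.5 N, so about 24 N to bottom. Reaching the stops (from 0.0305) is a failure.
- knob_face (a point): Centre of the flat outer end face of the black knob (36 mm in diameter, 18 mm long) at the shaft's -y end; the face looks to the stand's -y. It moves with the shaft. Push it towards the stand's +y.
- groove (a point): Point on the shaft's axis in the middle of the groove. The shank there is 16 mm in diameter; the groove is 15 mm long along the shaft, between two shoulders 24 mm in diameter; the outer one, 8.5 mm long, is the shaft's end. It moves with shaft and saddle. Axes parallel to the stand's.
- clip: Hairpin spring clip, loose, 42 g, 61 mm high: a black grip block with two bright spring-steel legs below. The origin is where the shank's axis lies when the clip is fully home (shank against the grip's underside); then clip y lies along the shaft, either way round. At the start it stands upright in the rack, legs down, axes parallel to the rack's, origin 31 mm above the bench.
- clip_grip (a point): Centre of the clip's rubber-coated grip block, 21 mm above the clip's origin. The block is 36 mm (clip x) x 10 mm (clip y) x 26 mm (z); grip it across the 36 mm, from above. Hidden from sensing while held, like the clip.
- clip_throat (a point): Middle of the narrowest gap between the legs, 7.4 mm below the clip's origin: 10.6 mm wide along clip x. Legs are strip 10 mm wide (along y), flare to 26 mm apart at the tips 27 mm below the origin, and stay within x = +-17 mm. Forcing the throat over the 16 mm shank takes a downward push of about 12 to 18 N; once it is past, the legs snap shut under the shank and the push drops suddenly.
- rack: Plywood parking rack, fixed: a pocket box 48 x 22 x 16 mm (its x, y, z; walls and floor 4 mm) on a thin plate 90 x 70 x 3 mm; origin at the centre of its underside. The clip's legs stand in the pocket; the clip's grip begins 23 mm above the box.
- jar: Bystander: white ceramic jar, 72 mm in diameter, 85 mm high, origin at the centre of its underside. Leave it alone.
- tape: Bystander: spare tape coil lying flat, 92 mm in diameter, 48 mm high, origin at the centre of its underside. Leave it alone.
- carton: Bystander: small closed carton 90 x 70 x 60 mm, origin at the centre of its underside. Leave it alone.

How it is judged (in metres and radians):
On the way, in this order (a step that is already met when the one before it is completed fails the run):
1. the shaft is pushed fully home (value of joint shaft above 0.037 m), for 0.2 s.
2. the clip is snapped over the shaft in its groove (distance between clip and groove below 0.005 m and value of joint shaft above 0.037 m), for 0.2 s.
At the end, for the whole second after the job is handed in: The shaft is still home (pushed in more than 37 mm of 40), the clip's origin is within 5 mm of the middle of the groove with the clip's y axis within 0.25 rad of the shaft, the roll has sprung back up (saddle below 6 mm), and the clip is released and at rest (all of step 2 and angle between the y axis of clip and the y axis of stand, either way round below 0.25 rad and value of joint saddle below 0.006 m and linear speed of clip below 0.03 m/s); the robot touches nothing.
It fails at once if the sprung roll is rammed down onto its stops (saddle beyond 30.5 mm) (value of joint saddle above 0.0305 m).
It fails at once if the jar is disturbed (moved more than 20 mm) (distance of jar from where it was at the start of the episode above 0.02 m).
It fails at once if the spare tape coil is disturbed (moved more than 20 mm) (distance of tape from where it was at the start of the episode above 0.02 m).
It fails at once if the carton is disturbed (moved more than 20 mm) (distance of carton from where it was at the start of the episode above 0.02 m).
It also fails if it takes over 64 s, if anything falls off the work surface, if the arm or the gripper's body presses on something with over 40 N, if the wrist force passes 120 N, or if a joint passes its speed limit or range.

ROBOT

A 6-joint arm with a two-finger parallel gripper is mounted at the origin on the work surface. World frame = base frame: x ahead of the robot, y to its left, z up, the work surface at z = 0. Lengths are in m, angles in degrees, forces in N, time in s.
With the tool pointing down it reaches from about 0.275 to 0.725 m from the base axis. Payload 5.6 kg.
Tool frame: the origin (TCP) lies at the very end of the fingers, on their centre line; the grasp point (between the pads) lies 19 mm behind it; z points along the fingers, y is the direction in which the jaws open and shut (so a half turn about z gives the same grasp; the last joint's range is limited). The gripper opens to 85 mm and grips with 20 to 120 N. Pads are 22 mm wide; open, the fingers measure 114 mm over their backs; the gripper's body (76 mm by 85 mm) begins 54 mm behind the grasp point. The pads swing forward as they close: fully open they stand 13 mm farther back than shut.
Start: joints at [91.536, 14.616, 6.199, 0, -81.583, -16.306], TCP at [0.14, 0.532, 0.231] pointing down, gripper open.
Joint ranges: [-168.99, 168.99], [-69.2, 112.95], [-62.41, 85.93], [-164.36, 98.24], [-168.68, -3.75], [-174.98, 174.98]. Speed limits (degrees/s): [147.25, 147.25, 180, 180, 180, 180].

INTERFACE

Orientations are given as a 3x3 rotation matrix whose columns are the frame's x, y, z axes.
In Python, from plant import observe, optics, job_done gives the robot as it stands.
- The arm moves only by the tool servo_tool, never from a script. Its argument "increments" is a list of rows, each a list of 7 numbers: the turn, a rotation vector about the tool's x, y, z in degrees, then the shift along the tool's x, y, z in m, then the finger opening in m, from 0 to 0.0854. A call has 1 to 12 rows; each row shifts and turns the pose as measured when the row begins, along the tool's axes as they then stand; what a row does not reach is not made up. A row lasts 1/8 s, in which the tool goes at most 62.5 mm and 10.7 degrees, less where a joint would pass 70% of its speed; a pose out of reach is approached as far as the arm can. A call with a gripper value outside its range is refused whole. The fingers move at their own pace and stop on an object; "newtons" is the grip in N (left out, the last holds). Time passes only in rows, so rows that do not move let the fingers close. It gives the time, the measured TCP pose, the force and the opening at its end, in the units of the state.
- observe(): the state, without advancing time (a new reading comes with each control period).
- optics.snapshot(name): name is "scene" or "side" or "wrist"; returns a dict with "img" (420x560x3 uint8, blue, green, red), "z_map" (420x560 float32, m along the optical axis (not along the pixel's ray), 0 where there is no reading), "mtx" (3x3 intrinsics, pixels), "k1" (the pictures are not rectified: a ray, as slopes to the right and down, at radius r is drawn at 1 + k1 r^2 times it, then the intrinsics apply), "rvec" (rotation vector, rad) and "tvec" (3), from world to camera coordinates, as OpenCV has them. Camera axes: x right, y down, z forward; pixel columns grow to the right and rows downward; lengths in m; the calibration is good to about 2 mm. A picture is of the moment at which its call begins.
- job_done(): hands the job in, once; it reports no verdict.
The state is a dict: "time": time; "joint_positions": joint angles; "dq": joint speeds; "tau": joint torques, N m; "position": TCP position; "tcp_rot": TCP orientation; "ft_force": force on the tool from outside, world axes, zero at the start; "ft_torque": the same for the moment, N m; "width": finger opening in m.
Only numpy, scipy, OpenCV 4.12 (cv2) and the standard library are available. Lean on these libraries where they do the work, as an engineer would, in place of code of your own. Each camera call takes 0.05 s, during which the arm holds its last target.

## Working session

There is one attempt and no reset: what is moved stays moved. The work goes in short steps, Python scripts to look and compute and a tool call to move; the robot and the scene stay as the last step left them, time stands still between calls to the robot, and variables do not carry over. Pictures are saved under pics/ and viewed, and the job is handed in when it is done.

Besides the shell and the picture viewer there is one more tool, called after "Emit:" as name([rows], argument=value, ...), one row to a line, values as JSON. servo_tool: Moves the arm, as the interface text tells. Its arguments: {"type":"object","properties":{"increments":{"type":"array","items":{"type":"array","items":{"type":"number"}}},"newtons":{"type":"number"}},"required":["increments"]}

```bash
mkdir -p pics; ls; python3 - <<'E'
from plant import observe, optics
import cv2,pickle
s=observe(); print({k:s[k] for k in('time','position','tcp_rot','width','ft_force')})
d={}
for n in('scene','side','wrist'):
    d[n]=optics.snapshot(n); cv2.imwrite(f'pics/{n}0.png',d[n]['img'])
    print(n,d[n]['mtx'],d[n]['k1'],d[n]['rvec'],d[n]['tvec'])
pickle.dump(d,open('d0.pkl','wb'))
E
```

```text
pics
{'time': 0.0, 'position': array([0.14003213, 0.53134184, 0.23037112]), 'tcp_rot': array([[ 9.66934039e-01, -2.55026144e-01, -4.80621255e-04],
       [-2.55026596e-01, -9.66932186e-01, -1.89304532e-03],
       [ 1.80478862e-05,  1.95302115e-03, -9.99998093e-01]]), 'width': 0.08539722855609976, 'ft_force': array([ 0.53106822, -0.43201759,  0.09213077])}
scene [[470.74464106   0.         279.95273979]
 [  0.         470.74464106 208.66064641]
 [  0.           0.           1.        ]] -0.08754895529049059 [ 0.8913291   2.44045601 -1.20420257] [ 0.42624056 -0.19879322  1.5278843 ]
side [[423.49082548   0.         278.40795789]
 [  0.         423.49082548 202.66096759]
 [  0.           0.           1.        ]] -0.0045633461153122236 [ 2.21753514 -0.2265171   0.09142256] [-0.55996976  0.18419379  0.79666332]
wrist [[364.89814237   0.         282.20906599]
 [  0.         364.89814237 207.73618893]
 [  0.           0.           1.        ]] -0.03220817929641758 [-1.80590582  2.34244359  0.31913365] [ 0.5492837  -0.03300622  0.37806282]
```

View pics/scene0.png

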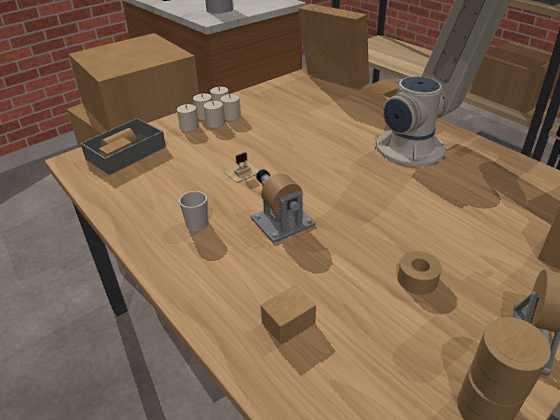

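View pics/side0.png

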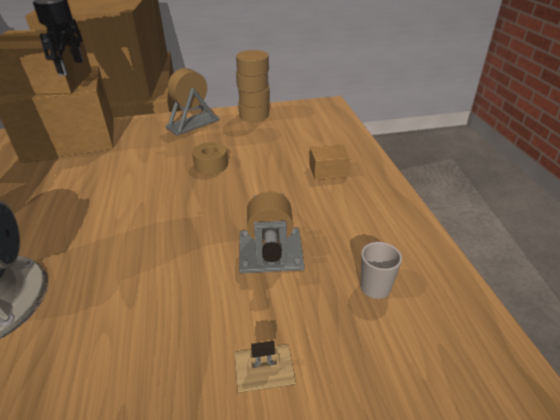

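View pics/wrist0.png

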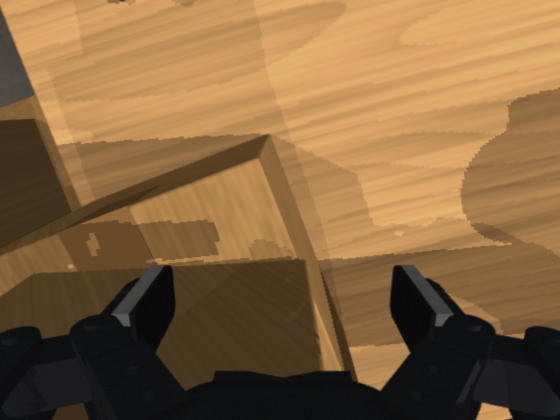

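```bash
cat > h.py <<'E'
import numpy as np,cv2,pickle
def RT(d): return cv2.Rodrigues(np.array(d['rvec'],float))[0],np.array(d['tvec'],float).ravel()
def ray(d,u,v):
    K=d['mtx'];x=(u-K[0,2])/K[0,0];y=(v-K[1,2])/K[1,1]
    a,b=x,y
    for _ in range(20):
        f=1+d['k1']*(a*a+b*b);a,b=x/f,y/f
    return a,b
def bp(d,u,v,z=None):
    R,t=RT(d);a,b=ray(d,u,v)
    if z is None: z=d['z_map'][np.round(v).astype(int),np.round(u).astype(int)]
    p=np.stack([a*z,b*z,z],-1)
    return (p-t)@R
def onplane(d,u,v,h):
    R,t=RT(d);a,b=ray(d,np.float64(u),np.float64(v));c=-R.T@t;w=R.T@np.array([a,b,1.])
    return c+w*(h-c[2])/w[2]
def cloud(d):
    v,u=np.mgrid[0:420,0:560];P=bp(d,u,v);P[d['z_map']<=0]=np.nan;return P
def proj(d,P):
    R,t=RT(d);p=np.atleast_2d(P)@R.T+t
    a=p[:,0]/p[:,2];b=p[:,1]/p[:,2];f=1+d['k1']*(a*a+b*b);K=d['mtx']
    return np.stack([a*f*K[0,0]+K[0,2],b*f*K[1,1]+K[1,2]],-1)
def crop(d,u0,v0,u1,v1,s,name):
    im=d['img'][v0:v1,u0:u1];cv2.imwrite('pics/'+name,cv2.resize(im,None,fx=s,fy=s,interpolation=cv2.INTER_CUBIC))
E
python3 - <<'E'
from h import *
d=pickle.load(open('d0.pkl','rb'))
crop(d['side'],225,185,315,275,6,'c1.png')
crop(d['side'],225,335,305,395,8,'c2.png')
crop(d['scene'],215,145,325,245,6,'c3.png')
for n,u,v in [('side',271,264),('side',272,252),('side',264,348),('scene',262,176),('scene',241,158)]:
    print(n,u,v,bp(d[n],np.array(u),np.array(v)))
for n in('scene','side'):
    c=cloud(d[n]);print(n,np.nanmedian(c[...,2]), [c[v,u] for v,u in((300,200),(330,230))])
E
```

```text
side 271 264 [ 0.54976325 -0.03187515  0.01147316]
side 272 252 [ 0.54361128 -0.08698978  0.09852253]
side 264 348 [ 0.50002712 -0.25035177  0.06292713]
scene 262 176 [ 0.55214344 -0.0712298   0.09882248]
scene 241 158 [ 0.50569929 -0.23567727  0.05908371]
scene 0.0006562214394579614 [array([8.69264270e-01, 1.06238151e-01, 3.65455093e-04]), array([ 8.65033600e-01,  2.16384396e-01, -3.23417602e-05])]
side 0.00015281658343381283 [array([ 4.05001002e-01, -8.43692053e-02,  4.12912087e-05]), array([ 4.52885896e-01, -1.61658778e-01, -1.96812760e-04])]
```

View pics/c1.png

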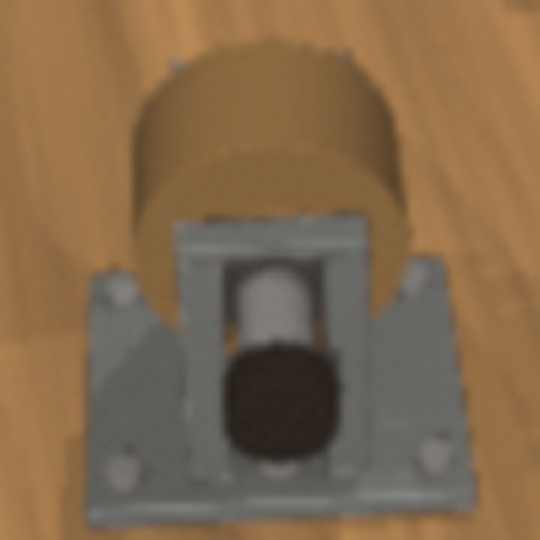

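View pics/c2.png

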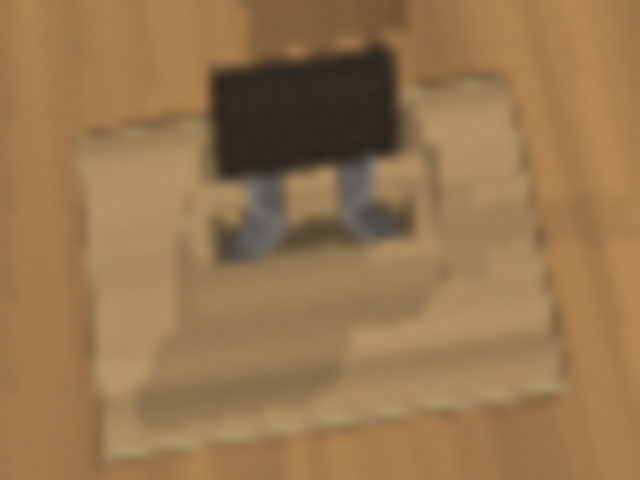

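View pics/c3.png

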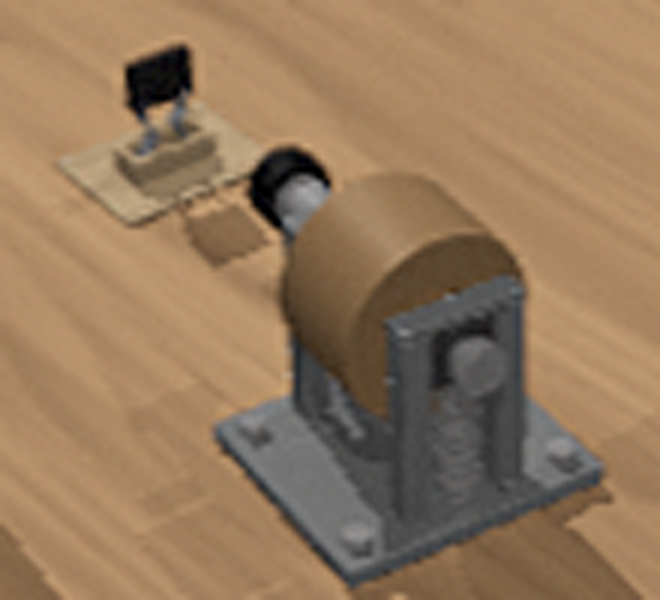

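```bash
cat > fit.py <<'E'
from h import *
from scipy.optimize import least_squares
d=pickle.load(open('d0.pkl','rb'))
def un(u0,v0,s,p): return [u0+(p[0]+.5)/s-.5, v0+(p[1]+.5)/s-.5]
S=lambda p:un(225,185,6,p); S2=lambda p:un(225,335,8,p); C=lambda p:un(215,145,6,p)
def T(q,P):
    c,s=np.cos(q[2]),np.sin(q[2]);P=np.array(P)
    return P@np.array([[c,-s,0],[s,c,0],[0,0,1]]).T+[q[0],q[1],0]
def fit(corr,q0):
    def f(q,which=('side','scene')):
        return np.concatenate([(proj(d[n],T(q,P))[0]-uv) for n,P,uv in corr if n in which])
    for w in (('side',),('scene',),('side','scene')):
        if not any(n in w for n,_,_ in corr): continue
        r=least_squares(f,q0,args=(w,),loss='soft_l1');print(w,r.x[:2].round(4),np.degrees(r.x[2]).round(2));print(r.fun.reshape(-1,2).round(1).tolist())
    return r.x
if __name__=='__main__':
    X,Y=.065,.06
    q=fit([('side',(-X,-Y,.01),S((90,510))),('side',(X,-Y,.01),S((475,492))),('side',(-X,Y,.01),S((92,275))),('side',(X,Y,.01),S((440,256))),
     ('side',(-.03,-.05,.112),S((180,252))),('side',(.03,-.05,.112),S((368,245))),
     ('scene',(X,-Y,.01),C((217,432))),('scene',(X,Y,.01),C((355,570))),('scene',(-X,Y,.01),C((600,463))),
     ('scene',(.03,.05,.112),C((392,335))),('scene',(-.03,.05,.112),C((523,290)))],[.55,0,0])
    # rack
    r=fit([('side',(-.045,-.035,.003),S2((106,455))),('side',(.045,-.035,.003),S2((562,388))),('side',(-.045,.035,.003),S2((80,135))),('side',(.045,.035,.003),S2((508,78))),
     ('side',(-.018,-.005,.065),S2((218,75))),('side',(.018,-.005,.065),S2((390,52))) if 0 else ('side',(-.018,-.005,.039),S2((220,178))),('side',(.018,-.005,.039),S2((396,153))),
     ('scene',(.045,-.035,.003),C((60,162))),('scene',(.045,.035,.003),C((133,222))),('scene',(-.045,.035,.003),C((262,152))),
     ('scene',(.018,.005,.039),C((134,108))),('scene',(-.018,.005,.039),C((190,92))),('scene',(.018,.005,.065),C((125,68))),('scene',(-.018,.005,.065),C((188,46)))],[.5,-.24,0])
    np.save('q.npy',[q,r])
    for n in d:
        c=cloud(d[n]).reshape(-1,3)
        if n=='wrist':continue
        L=T([0,0,-q[2]],c-[q[0],q[1],0])
        hsv=d[n]['img'].reshape(-1,3).max(1)
        m=(abs(L[:,0])<.025)&(L[:,1]<-.055)&(L[:,1]>-.2)&(L[:,2]>.05)
        print(n,'knob y',np.percentile(L[m],[0,2,10,25,50,90],axis=0).round(4).tolist())
E
python3 fit.py
```

```text
('side',) [0.5574 0.0171] -7.77
[[-0.7, 0.5], [0.7, -0.0], [-0.4, -0.4], [0.6, -0.3], [-0.6, 0.2], [0.4, -0.3]]
('scene',) [0.5581 0.0141] -6.91
[[-1.9, -1.2], [-1.1, 0.7], [0.5, -0.1], [1.6, 0.4], [0.3, -0.4]]
('side', 'scene') [0.5575 0.0162] -7.68
[[-0.6, 0.9], [0.9, 0.2], [-0.3, -0.1], [0.7, -0.1], [-0.5, 0.5], [0.6, -0.0], [-1.1, -1.2], [-0.8, 1.0], [1.1, 0.5], [2.0, 0.7], [0.9, 0.1]]
('side',) [ 0.499  -0.2432] -3.13
[[-0.5, -0.6], [0.6, -0.6], [-0.0, -0.8], [0.1, -0.8], [-0.9, 3.8], [-0.2, 0.8], [1.0, 0.7]]
('scene',) [ 0.498 -0.251] 1.02
[[-1.8, 0.1], [-0.4, -0.3], [1.8, 0.0], [-0.2, 1.1], [0.1, -0.6], [0.7, 0.3], [-0.1, -0.4]]
('side', 'scene') [ 0.4991 -0.2441] -2.99
[[-0.3, -0.0], [0.8, -0.1], [0.0, -0.3], [0.2, -0.4], [-0.7, 4.3], [-0.1, 1.3], [1.2, 1.2], [-0.7, 0.4], [-0.6, 0.6], [2.9, 1.8], [0.5, 2.0], [1.3, 0.6], [1.4, 1.2], [1.1, 0.8]]
scene knob y [[-0.0154, -0.1048, 0.0828], [-0.0138, -0.1036, 0.0841], [-0.0069, -0.0998, 0.0914], [-0.0005, -0.0935, 0.0976], [0.0068, -0.0882, 0.1021], [0.0162, -0.0736, 0.1088]]
side knob y [[-0.0179, -0.1067, 0.0739], [-0.0171, -0.1054, 0.0765], [-0.0125, -0.1044, 0.0827], [-0.0076, -0.1035, 0.0921], [-0.0011, -0.1014, 0.0996], [0.0107, -0.0647, 0.1068]]
```

```bash
cat >> h.py <<'E'
from scipy.spatial.transform import Rotation as Ro
def delta(s,pos,yaw):
    "remaining: rotvec in tool deg, shift in tool axes"
    R=s['tcp_rot'];c,n=np.cos(np.radians(yaw)),np.sin(np.radians(yaw))
    Rt=np.array([[c,n,0],[n,-c,0],[0,0,-1]])
    return Ro.from_matrix(R.T@Rt).as_rotvec(degrees=True).round(2),(R.T@(np.array(pos)-s['position'])).round(4)
def st(s):
    print('t',s['time'],'p',s['position'].round(4),'w',round(s['width'],4),'F',s['ft_force'].round(2),'j',np.round(s['joint_positions'],1))
E
python3 - <<'E'
from h import *
from plant import observe
d=pickle.load(open('d0.pkl','rb'))
c=np.concatenate([cloud(d[n]).reshape(-1,3) for n in('scene','side')])
a=np.array([.14,.53]);b=np.array([.54,-.15]);u=(b-a)/np.linalg.norm(b-a)
s=(c[:,:2]-a)@u;e=(c[:,:2]-a)@[-u[1],u[0]]
for k in np.arange(-.1,.8,.1):
    m=(s>k)&(s<k+.1)&(abs(e)<.12)&(c[:,2]<.3)
    print(k.round(1),c[m,2].max().round(3) if m.any() else None)
q=np.load('q.npy')[0];print(q)
t=q[2];R=np.array([[np.cos(t),-np.sin(t)],[np.sin(t),np.cos(t)]])
print('knob face',q[:2]+R@[0,-.105],'groove home',q[:2]+R@[0,.082])
p=q[:2]+R@[0,-.150]
st(observe());print(delta(observe(),[*p,.23],-97.7),p)
E
```

```text
-0.1 0.3
0.0 0.3
0.1 0.006
0.2 0.006
0.3 0.007
0.4 0.007
0.5 0.113
0.6 0.139
0.7 0.115
[ 0.55746201  0.01620807 -0.13408975]
knob face [ 0.54342474 -0.08784939] groove home [0.56842445 0.09747199]
t 0.15 p [0.1401 0.5315 0.2306] w 0.0849 F [-0.1  -0.49  0.18] j [ 91.5  14.6   6.1  -0.  -81.6 -16.3]
(array([ 6.000e-02, -6.000e-02,  8.293e+01]), array([0.5535, 0.5406, 0.0015])) [ 0.53740876 -0.13244545]
```

Emit:
servo_tool([
  [0,0,0,0.043,0.042,-0.004,0],
  [0,0,0,0.043,0.042,-0.004,0],
  [0,0,0,0.043,0.042,-0.004,0],
  [0,0,0,0.043,0.042,0,0],
  [0,0,0,0.043,0.042,0,0],
  [0,0,0,0.043,0.042,0,0],
  [0,0,0,0.043,0.042,0,0],
  [0,0,0,0.043,0.042,0,0],
  [0,0,0,0.043,0.042,0,0],
  [0,0,0,0.043,0.042,0,0],
  [0,0,0,0.043,0.042,0,0],
  [0,0,0,0.043,0.042,0,0],
])

```text
time: 1.65
position: [0.5191, -0.1047, 0.243]
tcp_rot: [[0.969, -0.247, 0.001], [-0.247, -0.969, -0.004], [0.002, 0.003, -1.0]]
ft_force: [1.5, 1.3, 0.4]
width: -0.0
```

Emit:
servo_tool([
  [0,0,10.4,0,0,0,0],
  [0,0,10.4,0,0,0,0],
  [0,0,10.4,0,0,0,0],
  [0,0,10.4,0,0,0,0],
  [0,0,10.4,0,0,0,0],
  [0,0,10.4,0,0,0,0],
  [0,0,10.4,0,0,0,0],
  [0,0,10.4,0,0,0,0],
])

```text
time: 2.65
position: [0.5185, -0.1096, 0.2377]
tcp_rot: [[-0.178, -0.984, -0.009], [-0.984, 0.178, -0.003], [0.005, 0.009, -1.0]]
ft_force: [0.3, -0.1, -0.0]
width: 0.0002
```

```bash
python3 - <<'E'
from h import *
from plant import observe,optics
s=observe();st(s);print(delta(s,[.5374,-.1324,.15],-97.7))
w=optics.snapshot('wrist');cv2.imwrite('pics/w1.png',w['img']);pickle.dump(w,open('w1.pkl','wb'))
E
```

```text
t 2.65 p [ 0.5185 -0.1096  0.2377] w 0.0002 F [ 0.28 -0.1  -0.04] j [  5.1  12.6   4.4   0.1 -82.4 -15.4]
(array([ 0.5 , -0.27, -2.55]), array([ 0.0187, -0.0234,  0.0876]))
```

View pics/w1.png

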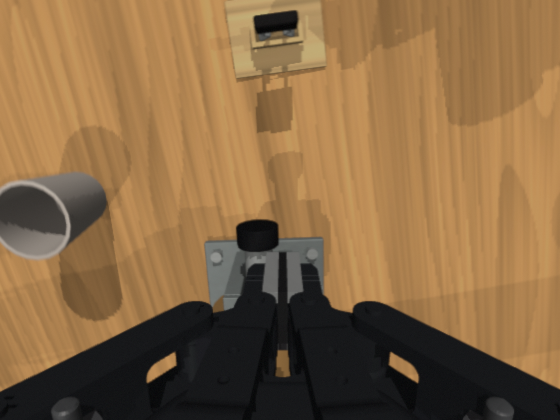

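```bash
python3 - <<'E'
from h import *
w=pickle.load(open('w1.pkl','rb'))
crop(w,195,205,335,310,5,'c4.png');crop(w,220,0,335,85,6,'c5.png')
c=cloud(w)
q=np.load('q.npy');t=q[0][2];R=np.array([[np.cos(t),-np.sin(t)],[np.sin(t),np.cos(t)]])
def loc(P,q):
    t=q[2];R=np.array([[np.cos(t),-np.sin(t)],[np.sin(t),np.cos(t)]]);o=P.copy();o[...,:2]=(P[...,:2]-q[:2])@R;return o
L=loc(c,q[0])
m=np.zeros((420,560),bool);m[215:250,232:282]=1
m&=(c[...,2]>.07)&(w['img'].max(2)<60)
K=L[m];print(len(K),np.percentile(K,[0,5,50,95,100],axis=0).round(4).tolist())
L=loc(c,q[1]);m=np.zeros((420,560),bool);m[0:45,240:310]=1
m&=(c[...,2]>.055);K=L[m];print(len(K),np.percentile(K,[0,5,50,95,100],axis=0).round(4).tolist())
E
```

```text
1147 [[-0.0165, -0.1049, 0.0759], [-0.0145, -0.1044, 0.0829], [-0.0002, -0.0999, 0.1026], [0.015, -0.0892, 0.1073], [0.0185, -0.0865, 0.1085]]
715 [[-0.017, -0.0057, 0.055], [-0.0148, -0.0044, 0.058], [0.0011, 0.0008, 0.0638], [0.0173, 0.0049, 0.0653], [0.0192, 0.0053, 0.0665]]
```

View pics/c4.png

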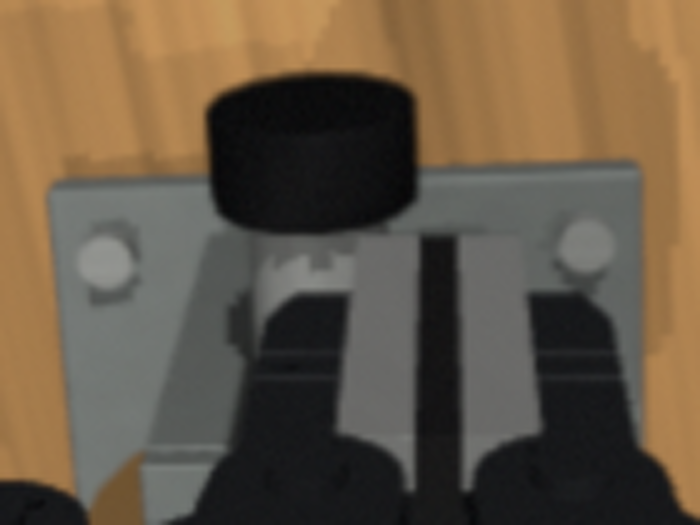

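View pics/c5.png

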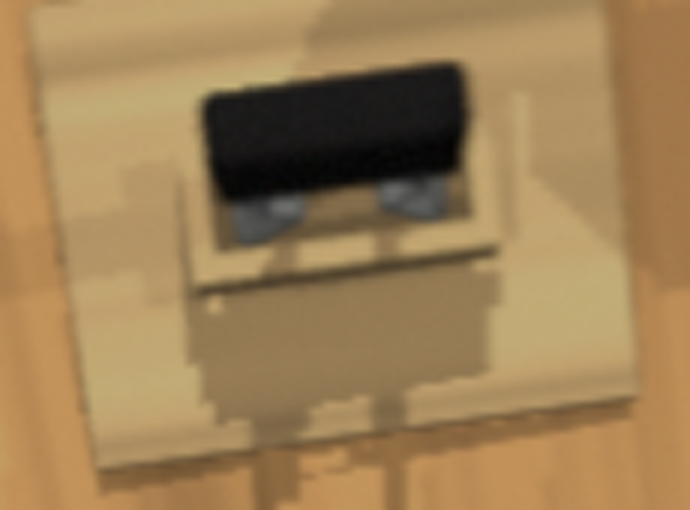

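```bash
cat >> h.py <<'E'
Q=np.load('q.npy')
def W(x,y,k=0):
    q=Q[k];c,s=np.cos(q[2]),np.sin(q[2]);return np.array([q[0]+c*x-s*y,q[1]+s*x+c*y])
def loc(P,k=0):
    q=Q[k];c,s=np.cos(q[2]),np.sin(q[2]);P=np.array(P,float);o=P.copy();a,b=P[...,0]-q[0],P[...,1]-q[1];o[...,0]=c*a+s*b;o[...,1]=-s*a+c*b;return o
E
python3 - <<'E'
from h import *
from plant import observe
s=observe();print(delta(s,[*W(0,-.145),.078],-97.7),W(0,-.145))
E
```

```text
(array([ 0.5 , -0.27, -2.98]), array([ 0.0132, -0.0239,  0.1595])) [ 0.53807721 -0.12749033]
```

Emit:
servo_tool([
  [0.5,-0.3,-3,0.013,-0.024,0,0],
  [0,0,0,0,0,0.04,0],
  [0,0,0,0,0,0.04,0],
  [0,0,0,0,0,0.04,0],
  [0,0,0,0,0,0,0],
])

```text
time: 3.32
position: [0.5403, -0.1272, 0.1142]
tcp_rot: [[-0.118, -0.993, 0.0], [-0.993, 0.118, 0.001], [-0.001, -0.0, -1.0]]
ft_force: [0.1, -0.3, 1.5]
width: -0.0001
```

```bash
python3 - <<'E'
from h import *
from plant import observe
s=observe();st(s);print(loc(s['position']),delta(s,[*W(0,-.140),.078],-97.7))
E
```

```text
t 3.325 p [ 0.5403 -0.1272  0.1142] w -0.0001 F [ 0.14 -0.34  1.47] j [  2.9  18.8  -5.5  -0.1 -65.7  -9.6]
[ 0.00214572 -0.14439245  0.11419485] (array([-0.01,  0.06,  0.93]), array([-0.0044,  0.0021,  0.0362]))
```

Emit:
servo_tool([
  [0,0,0.9,0,0.002,0.036,0],
  [0,0,0,0,0,0,0],
  [0,0,0,-0.006,0,0,0],
  [0,0,0,-0.006,0,0,0],
  [0,0,0,-0.006,0,0,0],
  [0,0,0,-0.006,0,0,0],
])

```text
time: 4.08
position: [0.5483, -0.1025, 0.0884]
tcp_rot: [[-0.126, -0.992, 0.016], [-0.992, 0.126, -0.002], [-0.0, -0.016, -1.0]]
ft_force: [0.4, 1.0, 0.3]
width: -0.0003
```

```bash
python3 - <<'E'
from h import *
from plant import observe
s=observe();st(s);print(loc(s['position']),delta(s,[*W(0,-.076),.078],-97.7))
E
```

```text
t 4.075 p [ 0.5483 -0.1025  0.0884] w -0.0003 F [0.41 1.03 0.29] j [  5.6  19.7  -8.3   0.2 -61.  -13. ]
[ 0.00676829 -0.11887395  0.08836806] (array([-0.93,  0.01,  0.44]), array([-0.0429,  0.0066,  0.0103]))
```

Emit:
servo_tool([
  [-0.9,0,0.4,0,0.0066,0.01,0],
  [0,0,0,0,0,0,0],
])

```text
time: 4.32
position: [0.5413, -0.101, 0.0776]
tcp_rot: [[-0.133, -0.991, -0.001], [-0.991, 0.133, 0.0], [-0.0, 0.001, -1.0]]
ft_force: [-0.6, -0.3, -0.5]
width: -0.0002
```

```bash
python3 - <<'E'
from h import *
from plant import observe
s=observe();st(s);print(loc(s['position']),delta(s,[*W(0,-.076),.078],-97.7))
E
```

```text
t 4.325 p [ 0.5413 -0.101   0.0776] w -0.0002 F [-0.58 -0.31 -0.49] j [  5.7  20.2  -9.2  -0.  -60.6 -13.3]
[-0.00036728 -0.11827148  0.07757091] (array([0.05, 0.02, 0.06]), array([-0.0423, -0.0004, -0.0004]))
```

Now push, in stages.

Emit:
servo_tool([
  [0,0,0,-0.006,0,0,0],
  [0,0,0,-0.006,0,0,0],
  [0,0,0,-0.006,0,0,0],
  [0,0,0,0,0,0,0],
])

```text
time: 4.82
position: [0.5439, -0.0832, 0.0776]
tcp_rot: [[-0.133, -0.991, -0.001], [-0.991, 0.133, -0.001], [0.002, 0.001, -1.0]]
ft_force: [0.4, 0.2, -0.6]
width: 0.0003
```

```bash
python3 - <<'E'
from h import *
from plant import observe
s=observe();st(s);print(loc(s['position']),delta(s,[*W(0,-.076),.078],-97.7))
E
```

```text
t 4.825 p [ 0.5439 -0.0832  0.0776] w 0.0003 F [ 0.39  0.23 -0.61] j [  7.7  20.2  -9.3   0.1 -60.6 -15.3]
[-0.00014045 -0.10030431  0.07762775] (array([ 0.05, -0.09,  0.05]), array([-0.0243, -0.0002, -0.0004]))
```

Emit:
servo_tool([
  [0,0,0,-0.006,0,0,0],
  [0,0,0,-0.006,0,0,0],
])

```text
time: 5.08
position: [0.5456, -0.0711, 0.0777]
tcp_rot: [[-0.134, -0.991, -0.001], [-0.991, 0.134, -0.002], [0.002, 0.001, -1.0]]
ft_force: [0.3, -2.2, 0.5]
width: -0.0002
```

```bash
python3 - <<'E'
from h import *
from plant import observe,optics
s=observe();st(s);print(loc(s['position']))
d={n:optics.snapshot(n) for n in('wrist','side')}
crop(d['side'],215,145,345,285,4,'c6.png')
cv2.imwrite('pics/w2.png',d['wrist']['img'])
E
```

```text
t 5.075 p [ 0.5456 -0.0711  0.0777] w -0.0002 F [ 0.3  -2.21  0.54] j [  8.9  20.2  -9.4   0.1 -60.6 -16.7]
[-9.05365685e-05 -8.81553471e-02  7.76537353e-02]
```

View pics/w2.png

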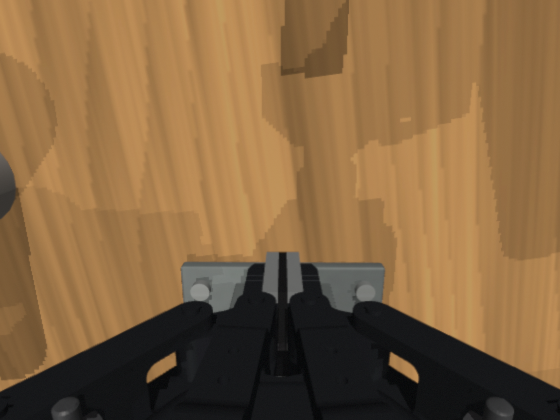

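View pics/c6.png

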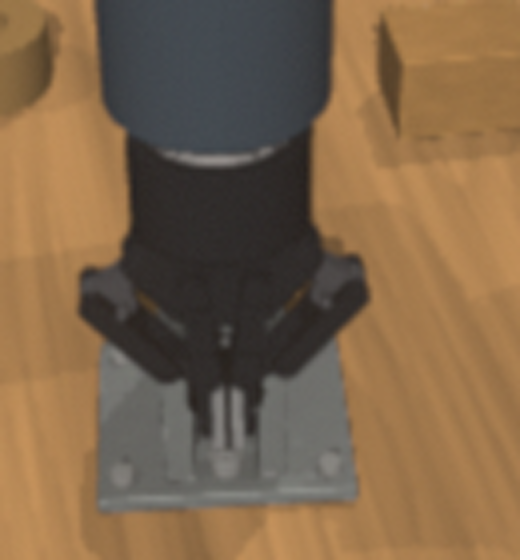

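Emit:
servo_tool([
  [0,0,0,-0.005,0,0,0],
  [0,0,0,-0.004,0,0,0],
  [0,0,0,-0.002,0,0,0],
])

```text
time: 5.55
position: [0.5465, -0.0633, 0.0778]
tcp_rot: [[-0.132, -0.991, -0.003], [-0.991, 0.132, -0.009], [0.009, 0.002, -1.0]]
ft_force: [0.5, -12.9, -1.7]
width: 0.0003
```

Emit:
servo_tool([
  [0,0,0,-0.002,0,0,0],
  [0,0,0,-0.002,0,0,0],
])

```text
time: 5.8
position: [0.5464, -0.0635, 0.0778]
tcp_rot: [[-0.132, -0.991, -0.006], [-0.991, 0.132, -0.016], [0.017, 0.004, -1.0]]
ft_force: [1.0, -11.7, -1.7]
width: -0.0001
```

```bash
python3 - <<'E'
from h import *
from plant import observe,optics
s=observe();st(s);print(loc(s['position']))
E
```

```text
t 5.8 p [ 0.5464 -0.0635  0.0778] w -0.0001 F [  0.97 -11.74  -1.69] j [ 10.3  20.3  -9.5   1.  -60.7 -18.3]
[-0.00027118 -0.08043583  0.07781404]
```

Emit:
servo_tool([
  [0,1,0,0.03,0,0,0],
  [0,0,0,0.03,0,0,0],
  [0,0,0,0.02,0,-0.06,0.085],
  [0,0,0,0,0,-0.06,0.085],
  [0,0,0,0,0,0,0.085],
])

```text
time: 6.42
position: [0.5363, -0.1383, 0.2018]
tcp_rot: [[-0.132, -0.991, -0.01], [-0.991, 0.132, -0.03], [0.031, 0.006, -0.999]]
ft_force: [-0.2, -0.7, -0.3]
width: 0.0542
```

```bash
python3 - <<'E'
from h import *
from plant import observe,optics
s=observe();st(s);print(loc(s['position']))
d={n:optics.snapshot(n) for n in('wrist','side','scene')}
pickle.dump(d,open('d2.pkl','wb'))
cv2.imwrite('pics/w3.png',d['wrist']['img'])
crop(d['scene'],215,145,325,245,6,'c7.png')
crop(d['side'],215,145,345,285,4,'c8.png')
for n in d:
    L=loc(cloud(d[n])).reshape(-1,3)
    m=(abs(L[:,0])<.02)&(L[:,1]<-.053)&(L[:,1]>-.12)&(L[:,2]>.07)&(L[:,2]<.11)
    if m.any():print(n,m.sum(),np.percentile(L[m],[0,2,10,50,90],axis=0).round(4).tolist())
    m=(abs(L[:,0])<.02)&(L[:,1]>.053)&(L[:,1]<.13)&(L[:,2]>.07)&(L[:,2]<.12)
    if m.any():print(n,m.sum(),np.percentile(L[m],[0,2,10,50,90,98,100],axis=0).round(4).tolist())
E
```

```text
t 6.425 p [ 0.5363 -0.1383  0.2018] w 0.0542 F [-0.24 -0.66 -0.27] j [  2.9  15.7   2.7   1.7 -77.6 -10.9]
[-0.00029177 -0.15595393  0.20180827]
wrist 1670 [[-0.017, -0.0704, 0.0728], [-0.0159, -0.0698, 0.0761], [-0.0125, -0.0695, 0.0826], [0.0007, -0.0682, 0.1], [0.0136, -0.0562, 0.1067]]
side 311 [[-0.0181, -0.0714, 0.0732], [-0.0165, -0.0707, 0.0761], [-0.013, -0.0699, 0.0805], [-0.0005, -0.0682, 0.0979], [0.0127, -0.0579, 0.1074]]
scene 20 [[-0.0065, -0.0699, 0.1018], [-0.0062, -0.0699, 0.1018], [-0.005, -0.0698, 0.1025], [0.0061, -0.0662, 0.1076], [0.0119, -0.0612, 0.1088]]
scene 180 [[-0.0099, 0.0531, 0.0804], [-0.008, 0.0538, 0.0823], [-0.0048, 0.0586, 0.0873], [0.0055, 0.0769, 0.0975], [0.0125, 0.0972, 0.1032], [0.0132, 0.0985, 0.1049], [0.0143, 0.0994, 0.1055]]
```

View pics/w3.png

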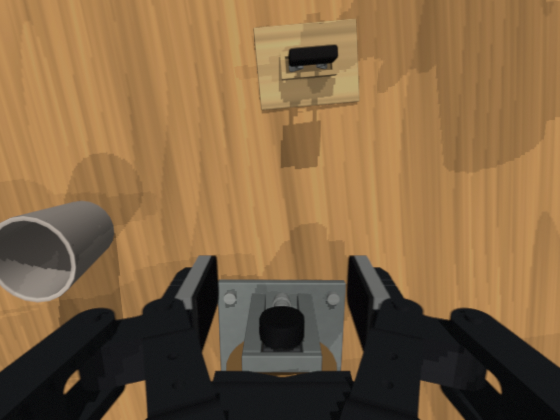

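View pics/c7.png

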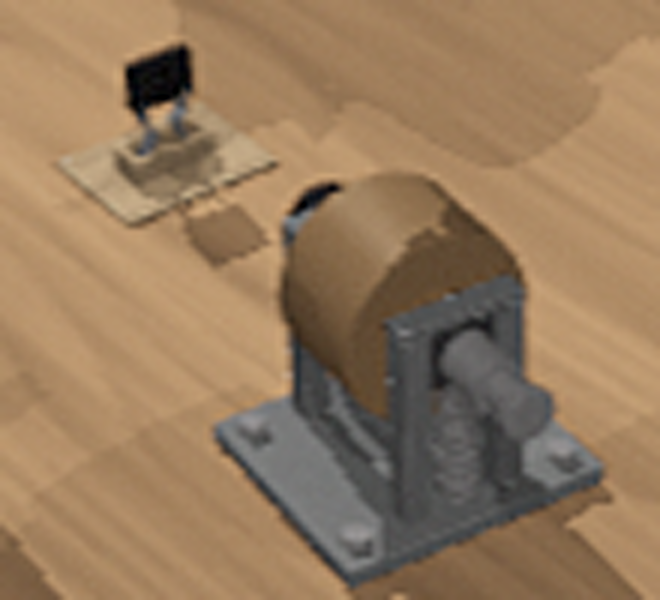

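```bash
python3 - <<'E'
from h import *
for f in('d0.pkl','d2.pkl'):
    d=pickle.load(open(f,'rb'))['scene'];L=loc(cloud(d)).reshape(-1,3)
    m=(abs(L[:,0])<.014)&(L[:,1]>.053)&(L[:,1]<.13)&(L[:,2]>.07)&(L[:,2]<.12);
    K=L[m]; print(m.sum(), np.sort(K[:,1])[-40::4].round(4) )
    # cheek outer face (should be .05)
    m=(abs(abs(L[:,0])-.024)<.004)&(L[:,1]>.04)&(L[:,1]<.06)&(L[:,2]>.03)&(L[:,2]<.1);print('cheek',np.median(L[m,1]).round(4))
from plant import observe
s=observe();g=W(0,0,1);print(delta(s,[*g,.12],-93))
E
python3 - <<'E'
E
```

```text
69 [0.0611 0.0615 0.0619 0.0624 0.0625 0.063  0.0633 0.0639 0.0643 0.0649]
cheek 0.0484
179 [0.0957 0.096  0.0964 0.0968 0.0971 0.0972 0.0973 0.0976 0.0983 0.0986]
cheek 0.0485
(array([ 1.05, -1.77, -4.58]), array([0.1076, 0.0184, 0.0795]))
```

```bash
python3 - <<'E'
from h import *
from plant import observe
s=observe();d=pickle.load(open('d2.pkl','rb'))['wrist'];R,t=RT(d);print('cam in tool',s['tcp_rot'].T@(-R.T@t-s['position']))
c=loc(cloud(d),1);m=(c[...,2]>.058)&(abs(c[...,0])<.03)&(abs(c[...,1])<.03)
K=c[m];print(m.sum(),np.percentile(K,[1,5,50,95,99],axis=0).round(4).tolist())
P=cloud(d)[m][:,:2].astype(np.float32);print(cv2.minAreaRect(P))
E
```

```text
cam in tool [ 0.06895367 -0.00241461 -0.14790365]
749 [[-0.016, -0.0054, 0.0594], [-0.0141, -0.0049, 0.0614], [0.0014, 0.0, 0.0638], [0.0171, 0.0044, 0.0652], [0.0185, 0.0047, 0.0657]]
((0.5002419352531433, -0.24465514719486237), (0.010531222447752953, 0.03551207855343819), 87.79210662841797)
```

Emit:
servo_tool([
  [1,-1.8,-4.8,0,0,0,0.07],
  [0,0,0,0.054,0.005,0.02,0.07],
  [0,0,0,0.05,0.004,0.04,0.07],
  [0,0,0,0,0,0,0.07],
])

```text
time: 7.08
position: [0.5165, -0.24, 0.1275]
tcp_rot: [[-0.042, -0.999, -0.011], [-0.999, 0.042, 0.006], [-0.005, 0.011, -1.0]]
ft_force: [0.4, 0.2, -0.1]
width: 0.07
```

```bash
python3 - <<'E'
from h import *
from plant import observe
s=observe();st(s);print(delta(s,[.5003,-.2445,.085],-92.7))
E
```

```text
t 7.075 p [ 0.5165 -0.24    0.1275] w 0.07 F [ 0.4   0.16 -0.15] j [ -9.3  20.2  -1.2  -0.2 -69.2   7. ]
(array([0.62, 0.3 , 0.28]), array([0.0054, 0.0156, 0.0427]))
```

Emit:
servo_tool([
  [0.6,0.3,0.3,0.0054,0.0156,0.02,0.07],
  [0,0,0,0,0,0.015,0.07],
  [0,0,0,0,0,0,0.07],
])

```text
time: 7.45
position: [0.5, -0.2433, 0.0898]
tcp_rot: [[-0.047, -0.999, -0.003], [-0.999, 0.047, 0.001], [-0.001, 0.004, -1.0]]
ft_force: [0.8, -1.1, 0.2]
width: 0.0705
```

```bash
python3 - <<'E'
from h import *
from plant import observe
s=observe();st(s);print(delta(s,[.5003,-.2445,.031],-92.7))
E
```

```text
t 7.45 p [ 0.5    -0.2433  0.0898] w 0.0705 F [ 0.8  -1.13  0.2 ] j [ -9.8  20.2  -7.3  -0.  -62.7   7.2]
(array([0.2 , 0.03, 0.02]), array([ 0.0012, -0.0005,  0.0588]))
```

Emit:
servo_tool([
  [0.2,0,0,0.001,0,0.025,0.07],
  [0,0,0,0,0,0.022,0.07],
  [0,0,0,0,0,0.008,0.07],
  [0,0,0,0,0,0,0.07],
])

```text
time: 7.95
position: [0.505, -0.2432, 0.037]
tcp_rot: [[-0.042, -0.999, 0.006], [-0.999, 0.042, -0.002], [0.002, -0.006, -1.0]]
ft_force: [-0.0, -0.8, 0.8]
width: 0.0697
```

```bash
python3 - <<'E'
from h import *
from plant import observe
s=observe();st(s);print(delta(s,[.5003,-.2445,.031],-92.7))
E
```

```text
t 7.95 p [ 0.505  -0.2432  0.037 ] w 0.0697 F [-0.04 -0.81  0.81] j [ -9.7  23.3 -11.2   0.1 -55.1   7.2]
(array([-0.36, -0.1 ,  0.28]), array([0.0015, 0.0047, 0.006 ]))
```

Emit:
servo_tool([
  [-0.3,-0.1,0.3,0.0015,0.0047,0.005,0.06],
  [0,0,0,0,0,0,0.055],
])

```text
time: 8.2
position: [0.5013, -0.2447, 0.0333]
tcp_rot: [[-0.047, -0.999, 0.003], [-0.999, 0.047, -0.001], [0.001, -0.003, -1.0]]
ft_force: [0.3, 1.0, 0.5]
width: 0.0548
```

```bash
python3 - <<'E'
from h import *
from plant import observe,optics
s=observe();st(s);print(delta(s,[.5003,-.2445,.031],-92.7))
w=optics.snapshot('wrist');cv2.imwrite('pics/w4.png',w['img'])
E
```

```text
t 8.2 p [ 0.5013 -0.2447  0.0333] w 0.0548 F [0.26 0.98 0.52] j [ -9.9  23.4 -11.7   0.  -54.7   7.2]
(array([-0.19, -0.03, -0.  ]), array([-0.0002,  0.001 ,  0.0023]))
```

View pics/w4.png

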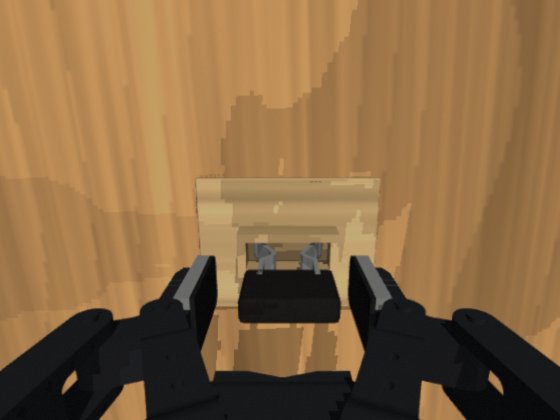

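Emit:
servo_tool([
  [-0.2,0,0,0,0.002,0.002,0.055],
  [0,0,0,0,0,0,0.03],
  [0,0,0,0,0,0,0.03],
  [0,0,0,0,0,0,0.03],
], newtons=70)

```text
time: 8.75
position: [0.5003, -0.245, 0.0325]
tcp_rot: [[-0.047, -0.999, 0.002], [-0.999, 0.047, -0.002], [0.001, -0.003, -1.0]]
ft_force: [0.4, -0.3, 0.5]
width: 0.0346
```

```bash
python3 - <<'E'
from h import *
from plant import observe
s=observe();st(s);print(delta(s,[.5003,-.2445,.2],-92.7))
E
```

```text
t 8.75 p [ 0.5003 -0.245   0.0325] w 0.0346 F [ 0.42 -0.31  0.53] j [-10.   23.4 -11.9   0.1 -54.6   7.2]
(array([-0.15, -0.08,  0.01]), array([-0.0003, -0.0004, -0.1675]))
```

Emit:
servo_tool([
  [0,0,0,0,0,-0.02,0.03],
  [0,0,0,0,0,-0.05,0.03],
  [0,0,0,0,0,-0.06,0.03],
  [0,0,0,0,0,-0.05,0.03],
  [0,0,0,0,0,0,0.03],
])

```text
time: 9.38
position: [0.4986, -0.2446, 0.2166]
tcp_rot: [[-0.047, -0.999, -0.002], [-0.999, 0.047, -0.001], [0.001, 0.002, -1.0]]
ft_force: [0.0, -0.2, -1.0]
width: 0.0347
```

```bash
python3 - <<'E'
from h import *
from plant import observe
s=observe();st(s);print(delta(s,[*W(0,.182),.2],-97.7))
E
```

```text
t 9.375 p [ 0.4986 -0.2446  0.2166] w 0.0347 F [ 0.03 -0.23 -0.96] j [-10.   15.5   5.3   0.1 -79.9   7.2]
(array([ 0.11, -0.04,  4.98]), array([-0.4447, -0.0623,  0.0162]))
```

Emit:
servo_tool([
  [0,0,5,0,0,0,0.03],
  [0,0,0,-0.054,-0.003,0,0.03],
  [0,0,0,-0.054,-0.003,0,0.03],
  [0,0,0,-0.054,-0.003,0,0.03],
  [0,0,0,-0.054,-0.003,0,0.03],
  [0,0,0,-0.054,-0.003,0,0.03],
  [0,0,0,-0.054,-0.003,0,0.03],
  [0,0,0,-0.054,-0.003,0,0.03],
  [0,0,0,-0.04,-0.003,0.008,0.03],
  [0,0,0,0,0,0,0.03],
])

```text
time: 10.62
position: [0.5773, 0.1789, 0.1959]
tcp_rot: [[-0.141, -0.99, -0.019], [-0.99, 0.141, -0.002], [0.004, 0.019, -1.0]]
ft_force: [-0.0, -0.9, -0.3]
width: 0.0348
```

```bash
python3 - <<'E'
from h import *
from plant import observe,optics
s=observe();st(s);print(loc(s['position']),delta(s,[*W(0,.182),.2],-97.7))
d={n:optics.snapshot(n) for n in('wrist','scene')}
d['s']=s
pickle.dump(d,open('d3.pkl','wb'))
cv2.imwrite('pics/w5.png',d['wrist']['img'])
E
```

```text
t 10.625 p [0.5773 0.1789 0.1959] w 0.0348 F [-0.   -0.89 -0.29] j [ 31.7  22.3  12.1  -0.5 -80.8 -39.7]
[-0.00208467  0.16389871  0.19592732] (array([ 1.08, -0.25, -0.4 ]), array([-0.0181, -0.0019, -0.0042]))
```

View pics/w5.png

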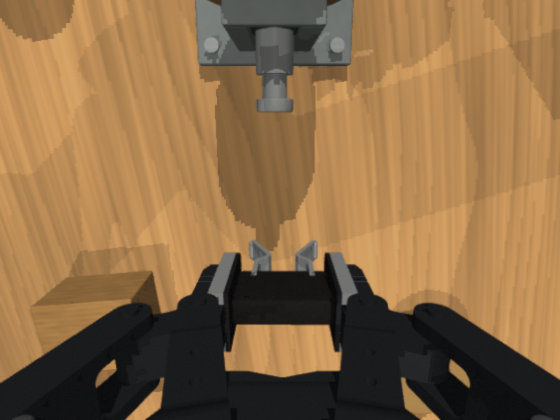

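```bash
python3 - <<'E'
from h import *
D=pickle.load(open('d3.pkl','rb'));w=D['wrist']
crop(w,230,20,320,125,6,'c9.png');crop(w,215,225,345,330,5,'c10.png')
c=cloud(w);L=loc(c)
for v in range(30,116,3):
    r=L[v,240:310];m=r[:,2]>.07
    if m.any(): print(v,m.sum(),'x',r[m,0].min().round(4),r[m,0].max().round(4),'y',np.median(r[m,1]).round(4),'ztop',r[m,2].max().round(4))
T=(c-D['s']['position'])@D['s']['tcp_rot']
m=(T[...,2]>-.06)&(T[...,2]<.05)&(abs(T[...,0])<.02)&(abs(T[...,1])<.0165)
K=T[m];print(m.sum(),np.percentile(K,[1,5,50,95,99],axis=0).round(4).tolist())
E
```

```text
30 70 x -0.0197 0.0221 y 0.0505 ztop 0.102
33 68 x -0.0205 0.0231 y 0.0518 ztop 0.1025
36 60 x -0.0214 0.0241 y 0.0537 ztop 0.1023
39 37 x -0.0103 0.0128 y 0.0559 ztop 0.1018
42 38 x -0.0102 0.0128 y 0.0576 ztop 0.1024
45 38 x -0.0102 0.0129 y 0.0593 ztop 0.102
48 37 x -0.0102 0.013 y 0.061 ztop 0.1029
51 38 x -0.0102 0.013 y 0.0628 ztop 0.1021
54 38 x -0.0102 0.0131 y 0.0645 ztop 0.102
57 38 x -0.0102 0.0131 y 0.0662 ztop 0.1016
60 38 x -0.0102 0.0132 y 0.0679 ztop 0.1017
63 38 x -0.0102 0.0132 y 0.0697 ztop 0.1014
66 38 x -0.0102 0.0133 y 0.0714 ztop 0.1032
69 38 x -0.0102 0.0133 y 0.0731 ztop 0.1019
72 38 x -0.0102 0.0134 y 0.0749 ztop 0.1026
75 32 x -0.0086 0.0118 y 0.0763 ztop 0.098
78 23 x -0.0058 0.0089 y 0.0782 ztop 0.0979
81 24 x -0.0057 0.009 y 0.08 ztop 0.0977
84 24 x -0.0057 0.009 y 0.0818 ztop 0.0981
87 24 x -0.0057 0.0091 y 0.0836 ztop 0.0979
90 24 x -0.0057 0.0091 y 0.0854 ztop 0.0979
93 24 x -0.0057 0.0092 y 0.0872 ztop 0.098
96 24 x -0.0057 0.0092 y 0.0891 ztop 0.0984
99 36 x -0.0096 0.0131 y 0.091 ztop 0.1016
102 36 x -0.0095 0.0131 y 0.0928 ztop 0.1017
105 36 x -0.0096 0.0132 y 0.0946 ztop 0.1025
108 36 x -0.0095 0.0133 y 0.0965 ztop 0.1019
111 34 x -0.009 0.0127 y 0.0983 ztop 0.1012
6331 [[-0.0062, -0.0161, -0.0369], [-0.0035, -0.0148, -0.0325], [0.0042, 0.0012, -0.0265], [0.0052, 0.0162, 0.0188], [0.0102, 0.0165, 0.0257]]
```

View pics/c9.png

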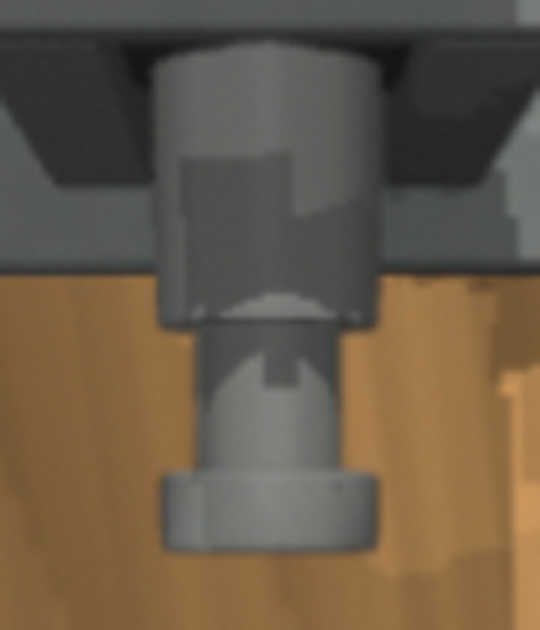

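View pics/c10.png

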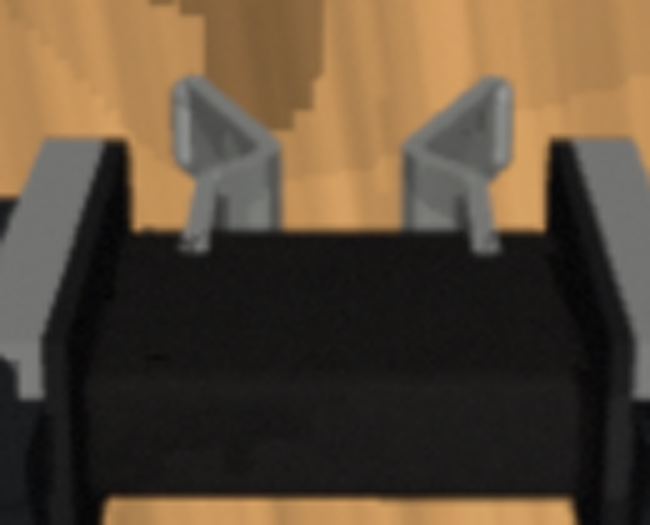

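```bash
python3 - <<'E'
from h import *
D=pickle.load(open('d3.pkl','rb'));w=D['wrist'];s=D['s']
for p in [(0,0,.0285),(0,0,0.009),(.005,0,-.0325),(-.005,0,-.0325),(0,0,0)]:
    print(p,proj(w,s['position']+s['tcp_rot']@np.array(p)).round(1))
from plant import observe
s=observe();st(s);print(delta(s,[*W(.0017,.083),.15],-97.7))
c=cloud(w);T=(c-s['position'])@s['tcp_rot']
for v in (275,285,295,305,315,320):
    print(v,T[v,283].round(4))
E
```

```text
(0, 0, 0.0285) [[284.6 247.5]]
(0, 0, 0.009) [[284.8 263.7]]
(0.005, 0, -0.0325) [[285.4 301.6]]
(-0.005, 0, -0.0325) [[285.3 327.4]]
(0, 0, 0) [[284.9 272.6]]
t 10.725 p [0.5777 0.1766 0.1976] w 0.0349 F [-0.17  0.29 -0.57] j [ 31.5  22.1  12.1  -0.4 -80.8 -39.7]
(array([ 0.96, -0.23, -0.52]), array([ 0.0785, -0.0047,  0.0478]))
275 [ 0.0028 -0.0002 -0.0109]
285 [ 0.0027 -0.0002 -0.0189]
295 [ 0.0022 -0.0002 -0.0255]
305 [ 0.0007 -0.0002 -0.0296]
315 [-0.0027 -0.0002 -0.0303]
320 [-0.0046 -0.0002 -0.0304]
```

Emit:
servo_tool([
  [0.9,-0.2,-0.5,0,0,0,0.03],
  [0,0,0,0.04,-0.002,0.01,0.03],
  [0,0,0,0.04,-0.002,0.01,0.03],
  [0,0,0,0,0,0.01,0.03],
  [0,0,0,0,0,0,0.03],
])

```text
time: 11.35
position: [0.5699, 0.0903, 0.1682]
tcp_rot: [[-0.137, -0.99, 0.004], [-0.991, 0.137, 0.001], [-0.001, -0.004, -1.0]]
ft_force: [0.8, 0.2, 0.9]
width: 0.0349
```

```bash
python3 - <<'E'
from h import *
from plant import observe,optics
s=observe();st(s);print(loc(s['position']),delta(s,[*W(.001,.082),.145],-97.7))
E
```

```text
t 11.35 p [0.5699 0.0903 0.1682] w 0.0349 F [0.8  0.22 0.94] j [ 24.6  18.9   2.9   0.1 -73.7 -32.5]
[0.00244452 0.07511575 0.16821214] (array([-0.24,  0.07, -0.2 ]), array([-0.0068,  0.0016,  0.0232]))
```

Emit:
servo_tool([
  [-0.2,0,-0.2,-0.0068,0.0016,0.012,0.03],
  [0,0,0,0,0,0.01,0.03],
  [0,0,0,0,0,0,0.03],
])

```text
time: 11.72
position: [0.5695, 0.099, 0.1452]
tcp_rot: [[-0.132, -0.991, 0.002], [-0.991, 0.132, 0.002], [-0.002, -0.002, -1.0]]
ft_force: [1.0, 0.1, -0.2]
width: 0.0347
```

```bash
python3 - <<'E'
from h import *
from plant import observe,optics
s=observe();st(s);print(loc(s['position']),delta(s,[*W(.001,.082),.145],-97.7))
d={n:optics.snapshot(n) for n in('wrist','scene')}
s=observe();print(loc(s['position']))
cv2.imwrite('pics/w6.png',d['wrist']['img']);crop(d['scene'],230,120,340,240,5,'c11.png')
E
```

```text
t 11.725 p [0.5695 0.099  0.1452] w 0.0347 F [ 1.01  0.13 -0.15] j [ 25.3  19.9   0.9  -0.  -70.9 -32.9]
[0.00088271 0.08368193 0.14516126] (array([-0.09,  0.11,  0.1 ]), array([ 0.0017, -0.0001,  0.0002]))
[0.00142196 0.08370999 0.14617596]
```

View pics/w6.png

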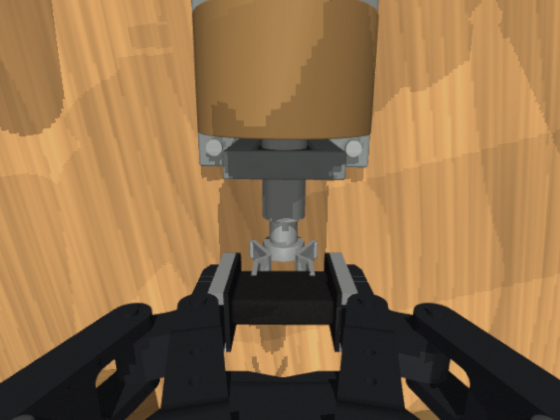

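View pics/c11.png

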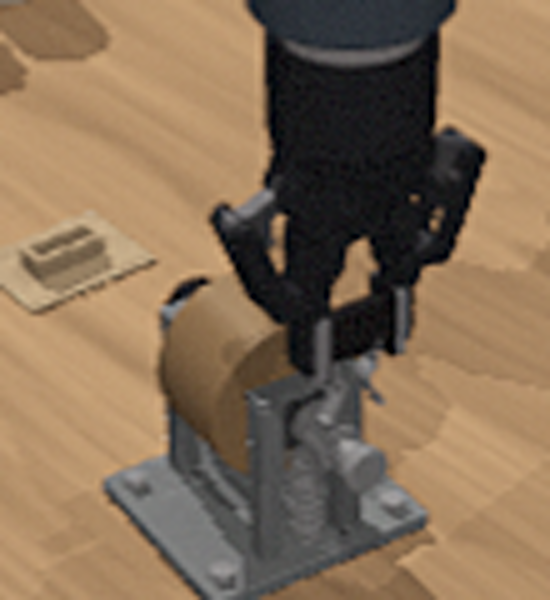

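Emit:
servo_tool([
  [0,0,0,0.0017,0,0.008,0.03],
  [0,0,0,0,0,0.008,0.03],
  [0,0,0,0,0,0,0.03],
])

```text
time: 12.2
position: [0.5701, 0.0974, 0.1293]
tcp_rot: [[-0.132, -0.991, 0.004], [-0.991, 0.132, 0.002], [-0.003, -0.004, -1.0]]
ft_force: [-0.0, -1.0, -1.1]
width: 0.0348
```

```bash
python3 - <<'E'
from h import *
from plant import observe,optics
s=observe();st(s);print(loc(s['position']),delta(s,[*W(.001,.082),.115],-97.7))
E
```

```text
t 12.2 p [0.5701 0.0974 0.1293] w 0.0348 F [-0.05 -1.   -1.11] j [ 25.2  20.5  -0.7  -0.  -68.6 -32.7]
[0.00169066 0.08211033 0.12931165] (array([-0.21,  0.16,  0.1 ]), array([0.0001, 0.0007, 0.0143]))
```

```bash
python3 - <<'E'
from h import *
from plant import observe,optics
d={n:optics.snapshot(n) for n in('wrist','scene')}
crop(d['wrist'],225,190,345,290,6,'c12.png');crop(d['scene'],265,160,325,240,7,'c13.png')
E
```

```text
(no output)
```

View pics/c12.png

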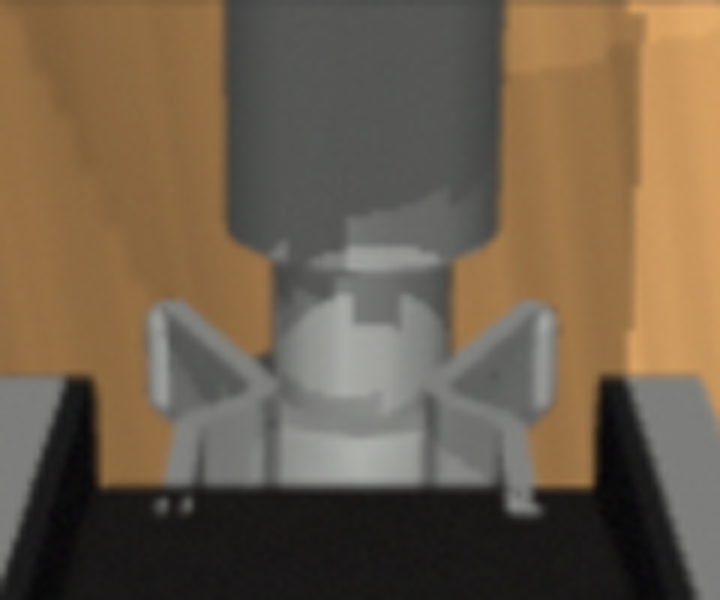

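View pics/c13.png

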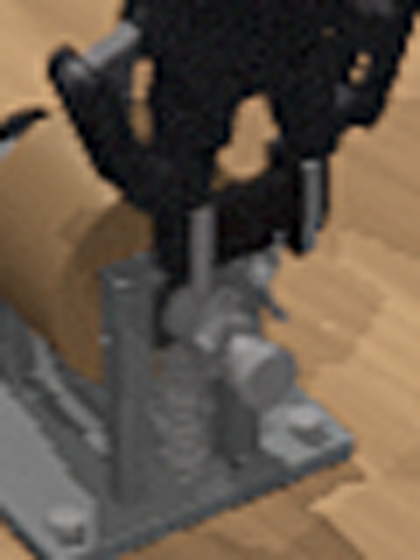

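Emit:
servo_tool([
  [-0.2,0.1,0.1,0.0012,0.001,0.006,0.03],
  [0,0,0,0,0,0.005,0.03],
  [0,0,0,0,0,0,0.03],
])

```text
time: 12.68
position: [0.5696, 0.0964, 0.1187]
tcp_rot: [[-0.134, -0.991, 0.002], [-0.991, 0.134, 0.001], [-0.002, -0.002, -1.0]]
ft_force: [-0.3, 0.2, -0.2]
width: 0.0348
```

```bash
python3 - <<'E'
from h import *
from plant import observe,optics
s=observe();st(s);print(loc(s['position']),delta(s,[*W(.001,.081),.115],-97.7))
d={n:optics.snapshot(n) for n in('wrist','scene')}
crop(d['wrist'],225,190,345,290,6,'c14.png')
E
```

```text
t 12.675 p [0.5696 0.0964 0.1187] w 0.0348 F [-0.26  0.24 -0.18] j [ 25.1  20.9  -1.7  -0.  -67.3 -32.8]
[0.00128736 0.08105855 0.11865866] (array([-0.1 ,  0.09, -0.  ]), array([0.0001, 0.0003, 0.0037]))
```

View pics/c14.png

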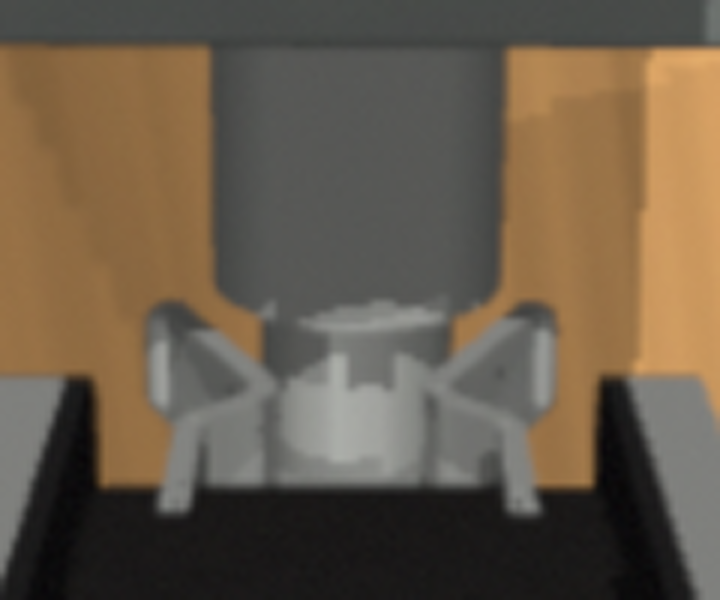

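Emit:
servo_tool([
  [0,0,0,-0.0006,0,0.004,0.03],
  [0,0,0,0,0,0.003,0.03],
])

```text
time: 13.02
position: [0.5703, 0.0973, 0.1122]
tcp_rot: [[-0.134, -0.991, 0.004], [-0.991, 0.134, 0.002], [-0.003, -0.003, -1.0]]
ft_force: [-0.6, -0.4, -0.4]
width: 0.035
```

Emit:
servo_tool([
  [0,0,0,0,0,0.0025,0.03],
  [0,0,0,0,0,0.0025,0.03],
])

```text
time: 13.28
position: [0.57, 0.0972, 0.1068]
tcp_rot: [[-0.134, -0.991, 0.003], [-0.991, 0.134, 0.002], [-0.002, -0.003, -1.0]]
ft_force: [-2.9, 0.7, 3.1]
width: 0.0347
```

Emit:
servo_tool([
  [0,0,0,0,0,0.0025,0.03],
])

```text
time: 13.4
position: [0.5697, 0.0972, 0.1045]
tcp_rot: [[-0.134, -0.991, 0.002], [-0.991, 0.134, 0.002], [-0.002, -0.002, -1.0]]
ft_force: [-2.6, 0.0, 3.8]
width: 0.0347
```

Emit:
servo_tool([
  [0,0,0,0,0,0.0025,0.03],
])

```text
time: 13.52
position: [0.5697, 0.0972, 0.1024]
tcp_rot: [[-0.134, -0.991, 0.003], [-0.991, 0.134, 0.002], [-0.002, -0.003, -1.0]]
ft_force: [-2.9, 0.5, 5.9]
width: 0.0347
```

```bash
python3 - <<'E'
from h import *
from plant import observe,optics
s=observe();st(s);print(loc(s['position']),delta(s,[*W(.001,.0815),.115],-97.7))
E
```

```text
t 13.525 p [0.5697 0.0972 0.1024] w 0.0347 F [-2.93  0.53  5.89] j [ 25.2  21.6  -3.1  -0.  -65.1 -32.8]
[0.00125511 0.08193397 0.10237568] (array([-0.15,  0.12,  0.02]), array([ 0.0004,  0.0002, -0.0126]))
```

Emit:
servo_tool([
  [0,0,0,0,0.0007,0.0025,0.03],
])

```text
time: 13.65
position: [0.5695, 0.0973, 0.1006]
tcp_rot: [[-0.133, -0.991, 0.004], [-0.991, 0.133, 0.002], [-0.002, -0.004, -1.0]]
ft_force: [-2.1, 0.3, 6.7]
width: 0.0346
```

Emit:
servo_tool([
  [0,0,0,0,0.0003,0.0025,0.03],
])

```text
time: 13.78
position: [0.5697, 0.0973, 0.0991]
tcp_rot: [[-0.133, -0.991, 0.006], [-0.991, 0.133, 0.002], [-0.002, -0.006, -1.0]]
ft_force: [-3.5, -0.0, 7.6]
width: 0.035
```

Emit:
servo_tool([
  [0,0,0,0,0.0003,0.0025,0.03],
])

```text
time: 13.9
position: [0.5698, 0.0973, 0.0976]
tcp_rot: [[-0.133, -0.991, 0.007], [-0.991, 0.133, 0.002], [-0.003, -0.007, -1.0]]
ft_force: [-4.2, 0.5, 7.6]
width: 0.035
```

Emit:
servo_tool([
  [0,0,0,0,0,0.0025,0.03],
])

```text
time: 14.02
position: [0.5699, 0.0973, 0.0962]
tcp_rot: [[-0.132, -0.991, 0.008], [-0.991, 0.132, 0.002], [-0.003, -0.008, -1.0]]
ft_force: [-5.6, -0.2, 9.0]
width: 0.0349
```

Emit:
servo_tool([
  [-0.6,0.15,0,0,0.0015,0.0015,0.03],
])

```text
time: 14.15
position: [0.5695, 0.0975, 0.0963]
tcp_rot: [[-0.132, -0.991, 0.001], [-0.991, 0.132, 0.0], [-0.001, -0.001, -1.0]]
ft_force: [-0.8, -0.8, 9.1]
width: 0.0347
```

```bash
python3 - <<'E'
from h import *
from plant import observe,optics
s=observe();st(s);print(loc(s['position']),delta(s,[*W(.001,.0815),.115],-97.7),s['ft_torque'])
d={n:optics.snapshot(n) for n in('wrist','scene')}
crop(d['wrist'],225,190,345,290,6,'c15.png')
crop(d['scene'],255,160,325,240,7,'c16.png')
E
```

```text
t 14.15 p [0.5695 0.0975 0.0963] w 0.0347 F [-0.83 -0.77  9.14] j [ 25.2  22.   -3.6  -0.  -64.4 -32.8]
[0.00103757 0.08212494 0.09634398] (array([-0.04,  0.03,  0.14]), array([ 0.0006,  0.    , -0.0187])) [-0.24948836  0.54197272  0.03819409]
```

View pics/c15.png

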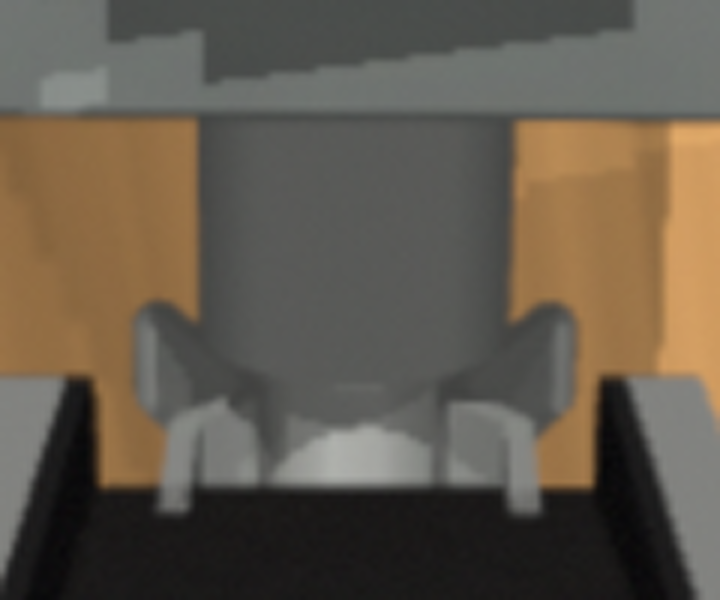

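View pics/c16.png

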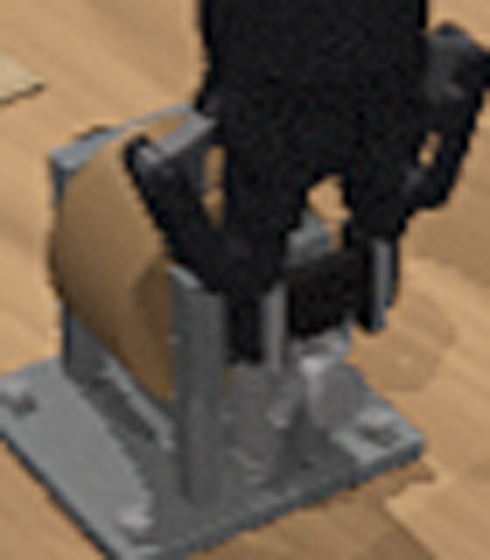

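Emit:
servo_tool([
  [-0.1,0,0,0,0.0003,0.003,0.03],
])

```text
time: 14.38
position: [0.57, 0.0975, 0.095]
tcp_rot: [[-0.131, -0.991, 0.001], [-0.991, 0.131, 0.001], [-0.001, -0.001, -1.0]]
ft_force: [-5.7, 0.1, 9.4]
width: 0.0351
```

Emit:
servo_tool([
  [-0.15,0.05,0,0,0.0004,0.003,0.03],
])

```text
time: 14.5
position: [0.57, 0.0975, 0.0935]
tcp_rot: [[-0.131, -0.991, 0.0], [-0.991, 0.131, 0.0], [-0.0, -0.0, -1.0]]
ft_force: [-4.8, 0.5, 10.6]
width: 0.035
```

Emit:
servo_tool([
  [-0.15,0.05,0,0,0.0004,0.003,0.03],
])

```text
time: 14.62
position: [0.5701, 0.0975, 0.0922]
tcp_rot: [[-0.13, -0.992, -0.001], [-0.992, 0.13, -0.0], [0.0, 0.0, -1.0]]
ft_force: [-5.6, 0.6, 12.1]
width: 0.0347
```

Emit:
servo_tool([
  [-0.15,0.05,0,0,0.0004,0.003,0.03],
])

```text
time: 14.75
position: [0.5701, 0.0975, 0.091]
tcp_rot: [[-0.13, -0.992, -0.001], [-0.992, 0.13, -0.001], [0.001, 0.001, -1.0]]
ft_force: [-4.2, 0.4, 12.1]
width: 0.0345
```

Emit:
servo_tool([
  [0,0,0,0,0.001,0.003,0.03],
])

```text
time: 14.88
position: [0.57, 0.0977, 0.09]
tcp_rot: [[-0.129, -0.992, 0.002], [-0.992, 0.129, -0.001], [0.001, -0.002, -1.0]]
ft_force: [-4.2, 0.4, 13.5]
width: 0.0348
```

Emit:
servo_tool([
  [0,0,0.1,0,0.001,0.0033,0.03],
])

```text
time: 15.0
position: [0.5699, 0.0978, 0.0888]
tcp_rot: [[-0.13, -0.992, 0.005], [-0.992, 0.13, -0.001], [0.0, -0.005, -1.0]]
ft_force: [-5.1, 0.7, 12.8]
width: 0.0345
```

Emit:
servo_tool([
  [0,0,0.1,0,0.001,0.0033,0.03],
])

```text
time: 15.12
position: [0.57, 0.0979, 0.0878]
tcp_rot: [[-0.131, -0.991, 0.008], [-0.991, 0.131, -0.001], [-0.0, -0.008, -1.0]]
ft_force: [-4.7, 0.1, 13.2]
width: 0.0348
```

Emit:
servo_tool([
  [0,0,0.1,0,0.001,0.0033,0.03],
])

```text
time: 15.25
position: [0.57, 0.098, 0.0868]
tcp_rot: [[-0.132, -0.991, 0.011], [-0.991, 0.132, -0.001], [-0.001, -0.011, -1.0]]
ft_force: [-4.6, 0.9, 12.4]
width: 0.0346
```

Emit:
servo_tool([
  [-0.6,0,0,0.0003,0.001,0.0035,0.03],
])

```text
time: 15.38
position: [0.5697, 0.0981, 0.0852]
tcp_rot: [[-0.131, -0.991, 0.004], [-0.991, 0.131, 0.001], [-0.002, -0.004, -1.0]]
ft_force: [-5.5, 2.0, 25.7]
width: 0.0347
```

```bash
python3 - <<'E'
from h import *
from plant import observe,optics
s=observe();st(s);print(loc(s['position']),delta(s,[*W(.001,.0815),.115],-97.7),s['ft_torque'])
w=optics.snapshot('wrist')
crop(w,195,170,355,330,4,'c17.png')
c=cloud(w);L=loc(c)
for v in range(190,265,6):
    r=L[v,262:308];print(v,np.median(r[:,1]).round(4),r[:,2].max().round(4))
T=(c-s['position'])@s['tcp_rot']
for v in (285,295,305,310,315,320):
    print(v,T[v,283].round(4))
E
```

```text
t 15.375 p [0.5697 0.0981 0.0852] w 0.0347 F [-5.54  1.95 25.66] j [ 25.3  22.4  -4.6   0.  -62.7 -32.8]
[0.00117217 0.08278424 0.0851787 ] (array([-0.21,  0.11,  0.16]), array([ 0.0012,  0.0001, -0.0298])) [1.39082993 1.09313696 0.0437532 ]
190 0.0408 0.1125
196 0.0427 0.1121
202 0.0447 0.1128
208 0.0468 0.1127
214 0.0488 0.1136
220 0.0561 0.096
226 0.0586 0.0968
232 0.061 0.0966
238 nan nan
244 0.0659 0.0966
250 nan nan
256 0.071 0.0964
262 0.0735 0.0963
285 [ 0.0045 -0.0008 -0.0197]
295 [ 0.005  -0.0008 -0.028 ]
305 [ 0.0032 -0.0008 -0.0315]
310 [ 0.0016 -0.0008 -0.0321]
315 [-0.0007 -0.0008 -0.0314]
320 [-0.002  -0.0008 -0.0325]
```

View pics/c17.png

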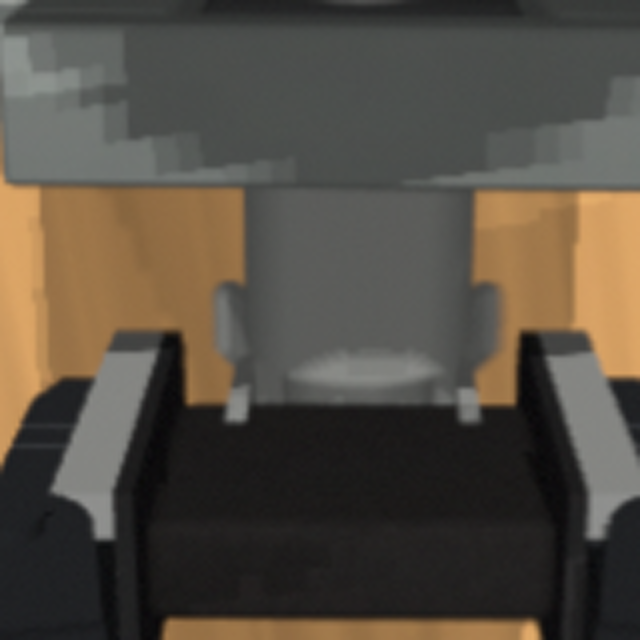

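Emit:
servo_tool([
  [0,0,0,0,0,-0.001,0.03],
])

```text
time: 15.55
position: [0.5703, 0.0981, 0.0868]
tcp_rot: [[-0.131, -0.991, 0.005], [-0.991, 0.131, 0.002], [-0.002, -0.005, -1.0]]
ft_force: [-5.1, 0.2, 5.8]
width: 0.035
```

Emit:
servo_tool([
  [-0.2,0,0,0.0005,0,-0.002,0.03],
  [0,0,0,0,0,0,0.03],
])

```text
time: 15.8
position: [0.5703, 0.0981, 0.0896]
tcp_rot: [[-0.131, -0.991, 0.002], [-0.991, 0.131, 0.003], [-0.003, -0.002, -1.0]]
ft_force: [-2.0, 1.0, 4.4]
width: 0.0346
```

```bash
python3 - <<'E'
from h import *
from plant import observe,optics
s=observe();st(s);print(loc(s['position']))
w=optics.snapshot('wrist');L=loc(cloud(w))
for v in range(220,270,6):
    r=L[v,262:308];print(v,np.nanmedian(r[:,1]).round(4),np.nanmax(r[:,2]).round(4))
crop(w,195,170,355,330,4,'c18.png')
E
```

```text
t 15.8 p [0.5703 0.0981 0.0896] w 0.0346 F [-2.03  1.03  4.39] j [ 25.2  22.3  -4.   -0.1 -63.4 -32.6]
[0.00175485 0.08290557 0.08963791]
220 0.0565 0.1004
226 0.0589 0.1012
232 0.0614 0.1003
238 0.0637 0.1007
244 0.0663 0.1009
250 0.0688 0.1003
256 0.0715 0.1003
262 0.0738 0.1005
268 0.0786 0.096
```

View pics/c18.png

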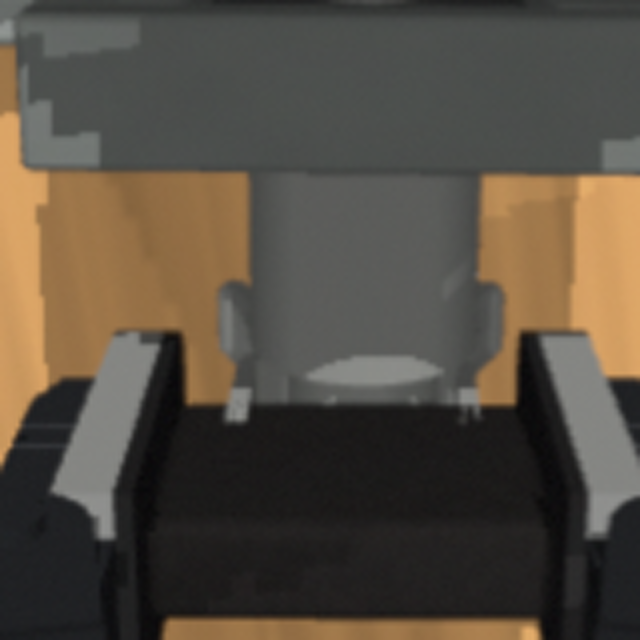

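Emit:
servo_tool([
  [0,0,0,0,0.001,-0.001,0.03],
  [0,0,0,0,0,0,0.06],
  [0,0,0,0,0,0,0.06],
  [0,0,0,0,0,0,0.06],
])

```text
time: 16.35
position: [0.5701, 0.0979, 0.0896]
tcp_rot: [[-0.131, -0.991, 0.003], [-0.991, 0.131, 0.002], [-0.003, -0.003, -1.0]]
ft_force: [0.5, -0.1, -0.5]
width: 0.0601
```

```bash
python3 - <<'E'
from h import *
from plant import observe,optics
s=observe();st(s);print(loc(s['position']))
w=optics.snapshot('wrist');crop(w,195,170,355,330,4,'c19.png')
E
```

```text
t 16.35 p [0.5701 0.0979 0.0896] w 0.0601 F [ 0.53 -0.1  -0.54] j [ 25.2  22.2  -4.2  -0.  -63.3 -32.7]
[0.00159977 0.08265197 0.08959369]
```

View pics/c19.png

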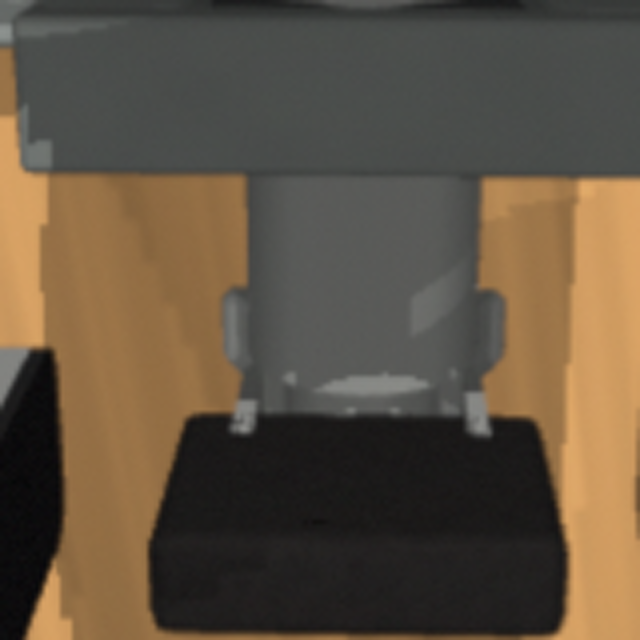

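Released cleanly; lift away vertically.

Emit:
servo_tool([
  [0,0,0,0,0,-0.015,0.06],
  [0,0,0,0,0,-0.03,0.06],
  [0,0,0,0,0,-0.04,0.06],
  [0,0,0,-0.02,0,-0.04,0.06],
  [0,0,0,-0.05,0,0,0.06],
  [0,0,0,-0.03,0,0,0.06],
  [0,0,0,0,0,0,0.06],
  [0,0,0,0,0,0,0.06],
])

```text
time: 17.4
position: [0.584, 0.1983, 0.2274]
tcp_rot: [[-0.132, -0.991, 0.011], [-0.991, 0.132, 0.005], [-0.006, -0.01, -1.0]]
ft_force: [0.3, -0.7, 0.4]
width: 0.0599
```

```bash
python3 - <<'E'
from h import *
from plant import observe,optics
s=observe();st(s);print(loc(s['position']))
d={n:optics.snapshot(n) for n in('wrist','scene','side')}
cv2.imwrite('pics/w7.png',d['wrist']['img']);crop(d['scene'],215,145,325,245,6,'c20.png')
L=loc(cloud(d['wrist']))
m=(abs(L[...,0])<.03)&(L[...,1]>.055)&(L[...,1]<.11)&(L[...,2]>.115)&(L[...,2]<.14);K=L[m]
print('grip',m.sum(),np.percentile(K,[1,50,99],axis=0).round(4).tolist());print(cv2.minAreaRect(K[:,:2].astype(np.float32)))
m=(abs(L[...,0]-.0015)<.004)&(L[...,1]>.055)&(L[...,1]<.074)&(L[...,2]>.08)&(L[...,2]<.115);print('shaft top',np.percentile(L[m][:,2],[50,98]))
m=(abs(L[...,0])<.02)&(L[...,1]>.09)&(L[...,1]<.12)&(L[...,2]>.085)&(L[...,2]<.11)
print('end y',np.percentile(L[m][:,1],[50,98,100]))
K=cloud(d['side']);L=loc(K).reshape(-1,3);m=(abs(L[:,0])<.02)&(L[:,1]<-.053)&(L[:,1]>-.12)&(L[:,2]>.07)&(L[:,2]<.11)
if m.any():print('knob',np.percentile(L[m][:,1],[0,2,10]))
E
```

```text
t 17.4 p [0.584  0.1983 0.2274] w 0.0599 F [ 0.31 -0.75  0.37] j [ 33.3  21.9  15.8   0.1 -83.3 -40.9]
[0.00199993 0.18401181 0.2273584 ]
grip 1020 [[-0.0153, 0.0781, 0.1165], [0.0019, 0.0836, 0.1228], [0.0198, 0.0883, 0.1247]]
((0.002275606617331505, 0.08314823359251022), (0.03549562394618988, 0.010478134267032146), 0.16340303421020508)
shaft top [0.10094381 0.10258031]
end y [0.0949883  0.09887671 0.09893857]
knob [-0.07166246 -0.0707042  -0.06980317]
```

View pics/w7.png

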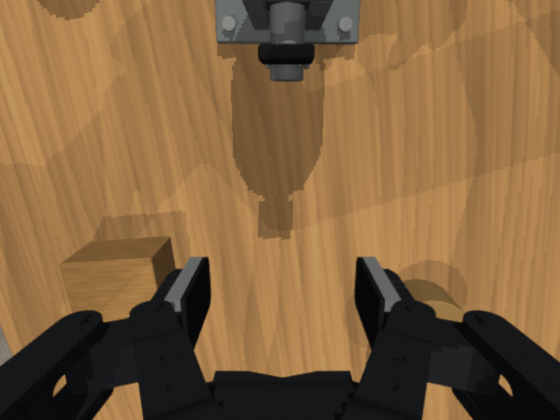

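View pics/c20.png

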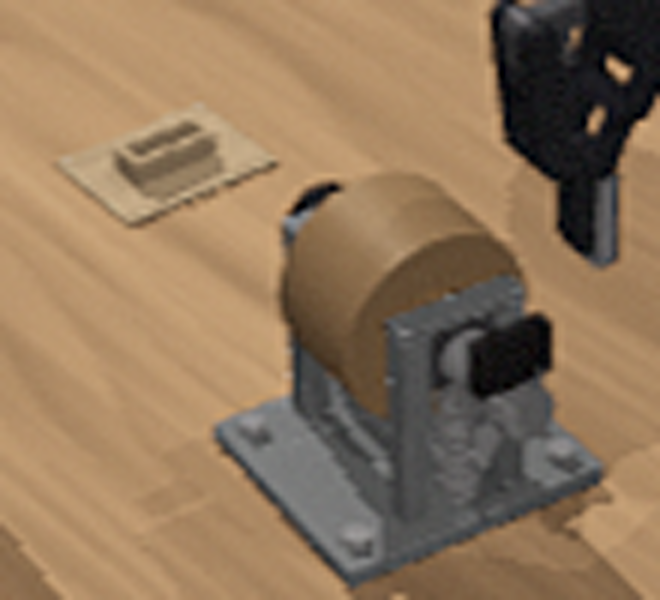

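```bash
python3 -c "
from plant import job_done,observe
print(observe()['dq'].round(2));print(job_done())"
```

```text
[-0.11  0.05 -0.14  0.04  0.06  0.01]
the job is handed in; nothing more can be done
None
```

I pushed the shaft home by its knob, took the clip from the rack, pressed it over the shaft in the groove, let go and backed off. The job was handed in at about 17.5 s on the robot's clock, and no verdict was reported.

**Shaft home:** The push stalled at about 12 N, well above the 2.5 N friction. Afterwards the shaft end measured at local y = 98.9 mm, against 98 mm when fully home. The knob had travelled only about 35 mm instead of 40. The starting pictures explain this: they put the shaft already about 5 mm in.

**Snap:** The push built to about 13 N and then jumped briefly to 25.7 N in one row. Just after the jump the roll was only about 5.5 mm down, with the clip already seated. I read this as the roll springing back up against the grip at the snap. I had not measured the roll's sink just before it; from the push force it was well short of the stops.

**Clip home:** After release, the grip's top was at z = 0.124 m, which is where it should be with the clip fully home. In the wrist picture the clip's centre lay about 0.6 mm from the groove's middle, and its axis within 1 degree of the shaft.

**Roll up and nothing touched:** The shaft's top measured 0.101 to 0.1026 m, against 0.102 m at rest. The gripper is clear, with force readings at noise level. I saw nothing moved among the bystanders, but I did not measure their positions at the end.

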